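Stack seal-set cartons on the sloped rack

TASK

Put the carton with the blue sleeve flat on the sloping deck of the small rack, in the middle of its width, long side running down the slope and its lower end up against the green backstop. Then stack the carton with the pink sleeve squarely on top of it in the same way, its lower end against the backstop too. Leave the carton with the yellow sleeve where it is.

Things in the scene. Friction and masses are not known exactly. Their poses are not given: they have to be found in the camera images.
- blue_mid (a point): cardboard carton with a blue sleeve round its middle, a closed rigid box 100 mm long (its x axis), 52 mm wide (y) and 46 mm high (z), about 0.2 kg; it starts lying flat on the bench. This point is its centre, 23 mm above its underside. Goes first, straight on the deck.
- pink_mid (a point): cardboard carton with a pink sleeve round its middle, a closed rigid box 100 mm long (its x axis), 52 mm wide (y) and 46 mm high (z), about 0.2 kg; it starts lying flat on the bench. This point is its centre, 23 mm above its underside. Goes on top of the blue one.
- yellow_mid (a point): cardboard carton with a yellow sleeve round its middle, a closed rigid box 100 mm long (its x axis), 52 mm wide (y) and 46 mm high (z), about 0.2 kg; it starts lying flat on the bench. This point is its centre, 23 mm above its underside. Stays where it is.
- deck: fixed aluminium deck sloping 15 deg down to a green backstop at its low end, away from the robot; no side walls. Origin: on the deck at the foot of the backstop's face, mid width, 40 mm above the bench. x: down the slope, y across, z out of the deck. Deck: x -150 to 0 mm, 132 wide; backstop: 72 mm high in z. Home carton centre: x -50, y 0, z 23 (lower) or 69 mm (upper). Cartons do not slide by themselves.
Things that resemble listed ones, but are neither listed nor needed, are in the scene too. Leave any red look-alike of the part that bears pink_mid alone.

How it is judged:
By the outcome, as a careful person would: the job done as asked, in the order asked, and still so for the second after the job is handed in, with the robot touching nothing.
It also fails if it takes over 72 s, if anything falls off the work surface, if the arm or the gripper's body presses on something with over 40 N, if the wrist force passes 120 N, or if a joint passes its speed limit or range.

ROBOT

A 6-joint arm with a two-finger parallel gripper is mounted at the origin on the work surface; the furniture and walls round the work are solid. World frame = base frame: x ahead of the robot, y to its left, z up, the work surface at z = 0. Lengths are in m, angles in degrees, forces in N, time in s.
With the tool pointing down it reaches from about 0.25 to 0.725 m from the base axis. Payload 9.7 kg.
Tool frame: the origin (TCP) lies midway between the tips of the shut fingers; the grasp point (between the pads) lies 19 mm behind it; z points along the fingers, y is the direction in which the jaws open and shut (so a half turn about z gives the same grasp; the last joint's range is limited). The gripper opens to 85 mm and grips with 20 to 120 N. Pads are 22 mm wide; open, the fingers measure 114 mm over their backs; the gripper's body (76 mm by 85 mm) begins 54 mm behind the grasp point. The pads swing forward as they close: fully open they stand 13 mm farther back than shut.
Start: joints at [73.396, 4.979, 10.078, 95.1, 0, 90], TCP at [0.157, 0.527, 0.231] pointing down, gripper open.
Joint ranges: [-179.16, 179.16], [-48.56, 103.87], [-65.8, 70.77], [-126.05, 130.52], [-82.76, 87.17], [-180, 180]. Speed limits (degrees/s): [127.2, 127.2, 147.25, 180, 180, 180].

INTERFACE

Orientations are given as a 3x3 rotation matrix whose columns are the frame's x, y, z axes.
In Python, from station import arm, cams gives the robot as it stands. The module is installed in compiled form; this text tells all that it offers.
- The arm moves only by the tool send_rows, never from a script. Its argument "targets" is a list of rows, each a list of 6 numbers: the shift along the tool's x, y, z in m, then the turn, a rotation vector about the tool's x, y, z in rad. A call has 1 to 12 rows; each row is the pose to reach, as a shift and turn from the pose commanded when the call began, along the tool's axes at that moment; what a row does not reach only later rows make up. A row lasts 1/12 s, in which the tool goes at most 41.7 mm and 7.16 degrees, less where a joint would pass 70% of its speed; a pose out of reach is approached as far as the arm can. A call with a gripper value outside its range is refused whole. "fingers" is the finger opening in m, from 0 to 0.0854, set as the call begins (left out, the last holds). The fingers move at their own pace and stop on an object; "newtons" is the grip in N (left out, the last holds). Time passes only in rows, so rows that repeat a pose let the fingers close. It gives the time, the measured TCP pose, the force and the opening at its end, in the units of the state.
- arm.get_obs(): the state, without advancing time (a new reading comes with each control period).
- cams.grab_frame(name): name is "side" or "top"; returns a dict with "frame" (480x640x3 uint8, red, green, blue), "fx", "fy", "cx", "cy" (pixels), "D" ([k1, k2, p1, p2, k3] as OpenCV has them; the pictures are not rectified), "T" (4x4, takes a point from camera to world coordinates). Camera axes: x right, y down, z forward; pixel columns grow to the right and rows downward; lengths in m; the calibration is good to about 2 mm. A picture is of the moment at which its call begins. There is no depth.
- arm.job_done(): hands the job in, once; it reports no verdict.
The state is a dict: "time_s": time; "joints": joint angles; "joint_vel": joint speeds; "joint_torque": joint torques, N m; "tcp_pos": TCP position; "tool_rot": TCP orientation; "wrist_force": force on the tool from outside, world axes, zero at the start; "torque": the same for the moment, N m; "width": finger opening in m.
Only numpy, scipy, OpenCV 4.12 (cv2) and the standard library are available. Lean on these libraries where they do the work, as an engineer would, in place of code of your own. Each camera call takes 0.05 s, during which the arm holds its last target.

## Working session

There is one attempt and no reset: what is moved stays moved. The work goes in short steps, Python scripts to look and compute and a tool call to move; the robot and the scene stay as the last step left them, time stands still between calls to the robot, and variables do not carry over. Pictures are saved under pics/ and viewed, and the job is handed in when it is done.

Besides the shell and the picture viewer there is one more tool, called by a JSON object that holds its "name" and its "arguments", one argument or row to a line. send_rows: Moves the arm, as the interface text tells. Its arguments: {"type":"object","properties":{"targets":{"type":"array"},"fingers":{"type":"number"},"newtons":{"type":"number"}},"required":["targets"]}

```bash
mkdir -p pics; cat > h.py <<'E'
import numpy as np, cv2
from station import arm, cams
def grab(n,fn=None):
    f=cams.grab_frame(n)
    if fn: cv2.imwrite('pics/'+fn+'.png',f['frame'][:,:,::-1])
    return f
def K(f): return np.array([[f['fx'],0,f['cx']],[0,f['fy'],f['cy']],[0,0,1.]])
def ray(f,px):
    u=cv2.undistortPoints(np.array(px,float).reshape(-1,1,2),K(f),np.array(f['D'],float)).reshape(-1,2)
    T=np.array(f['T']); d=np.c_[u,np.ones(len(u))]@T[:3,:3].T
    return T[:3,3],d
def onz(f,px,z):
    o,d=ray(f,px); return o+d*((z-o[2])/d[:,2])[:,None]
def proj(f,P):
    T=np.linalg.inv(np.array(f['T'])); r=cv2.Rodrigues(T[:3,:3])[0]
    return cv2.projectPoints(np.array(P,float).reshape(-1,1,3),r,T[:3,3],K(f),np.array(f['D'],float))[0].reshape(-1,2)
E
python3 - <<'E'
from h import *
for n in('top','side'):
    f=grab(n,n+'0'); print(n,f['fx'],f['fy'],f['cx'],f['cy'],f['D'],np.round(f['T'],3).tolist())
print(arm.get_obs())
E
```

```text
top 508.27105565924927 508.27105565924927 312.6469750423758 235.75277798472598 [-0.02379907  0.          0.          0.          0.        ] [[-0.026, -0.994, 0.107, 0.285], [-0.999, 0.028, 0.015, 0.072], [-0.018, -0.107, -0.994, 1.261], [0.0, 0.0, 0.0, 1.0]]
side 464.4626566499809 464.4626566499809 316.7306433039931 239.73166278970012 [0.01510787 0.         0.         0.         0.        ] [[1.0, 0.004, 0.027, 0.38], [-0.023, -0.439, 0.898, -0.809], [0.015, -0.899, -0.438, 0.49], [0.0, 0.0, 0.0, 1.0]]
{'time_s': 0.1, 'joints': array([7.33966050e+01, 5.00578384e+00, 1.00379211e+01, 9.50973832e+01,
       1.18973029e-03, 8.99998282e+01]), 'joint_vel': array([-0.021784  , -0.06824645,  0.18304449, -0.01087501, -0.00817795,
       -0.0138334 ]), 'joint_torque': array([ 2.05698285e-05, -5.21558225e+01,  4.65655160e+01,  1.60503091e-02,
       -6.77208664e-05,  9.75793654e-06]), 'tcp_pos': array([0.15709741, 0.52687946, 0.23066511]), 'tool_rot': array([[-9.58306494e-01,  2.85742093e-01, -3.45293179e-04],
       [ 2.85742301e-01,  9.58305880e-01, -1.08534367e-03],
       [ 2.07681111e-05, -1.13875676e-03, -9.99999351e-01]]), 'wrist_force': array([-0.34991893, -1.09510136, -0.07714555]), 'torque': array([-0.00128407, -0.06542638, -0.03841571]), 'width': 0.0857428004159575}
```

View pics/top0.png

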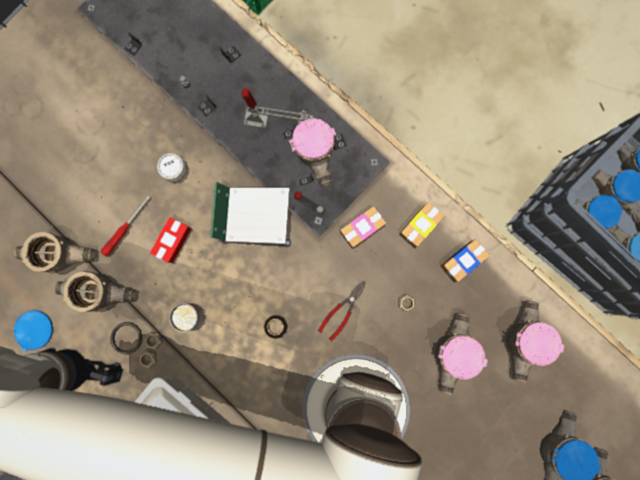

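View pics/side0.png

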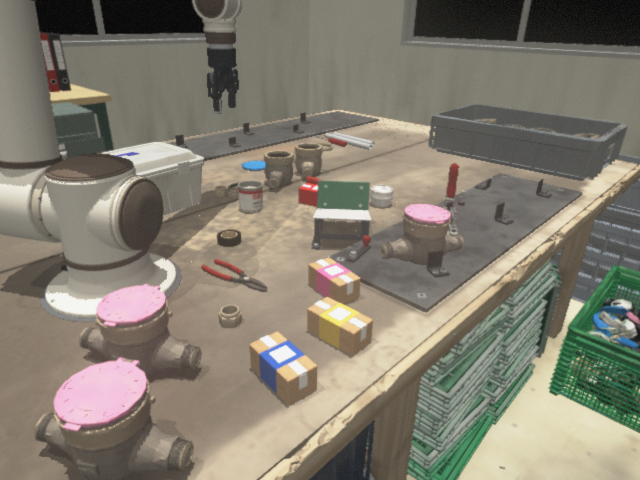

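The top view shows the pink carton at (362,228), yellow at (422,224), blue at (466,260), and the rack at (255,215) with its green backstop on the left, the +y side. The red decoy is at (170,240). Next I'll measure the poses.

```bash
python3 - <<'E'
from h import *
f=grab('top'); im=f['frame']; s=grab('side')['frame']
cv2.imwrite('pics/topz.png',cv2.resize(im[160:300,190:500,::-1],None,fx=2.5,fy=2.5,interpolation=cv2.INTER_CUBIC))
cv2.imwrite('pics/sidez.png',cv2.resize(s[170:410,230:390,::-1],None,fx=2.5,fy=2.5,interpolation=cv2.INTER_CUBIC))
E
```

```text
(no output)
```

View pics/topz.png

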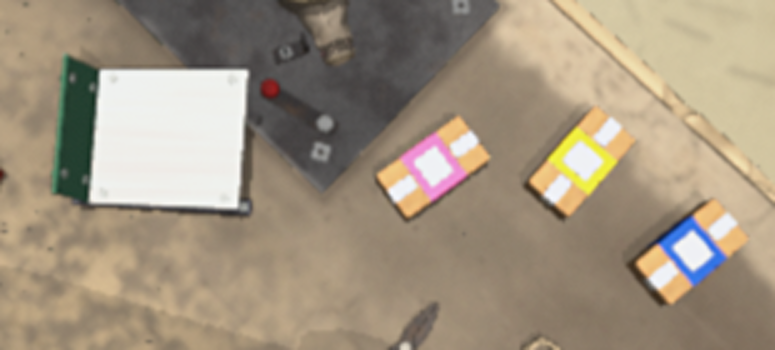

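View pics/sidez.png

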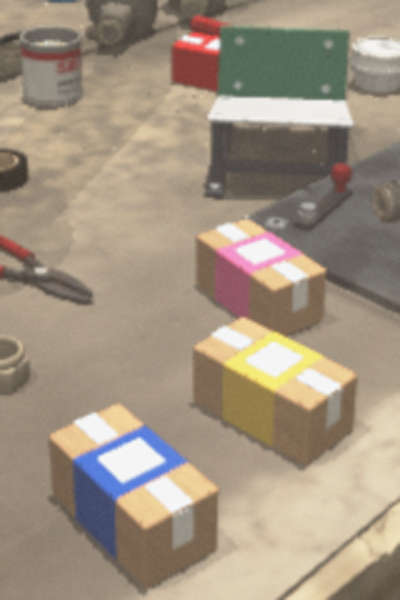

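```bash
cat > m.py <<'E'
from h import *
def boxmask(im,roi,sc=4):
    y0,y1,x0,x1=roi
    c=cv2.resize(im[y0:y1,x0:x1],None,fx=sc,fy=sc,interpolation=cv2.INTER_CUBIC)
    h=cv2.cvtColor(c,cv2.COLOR_RGB2HSV)
    m=((h[...,2]>165)&((h[...,1]>95)|(h[...,2]>215))).astype(np.uint8)*255
    m=cv2.morphologyEx(m,cv2.MORPH_CLOSE,np.ones((13,13)));m=cv2.morphologyEx(m,cv2.MORPH_OPEN,np.ones((9,9)))
    k=max(cv2.findContours(m,0,2)[0],key=cv2.contourArea)
    return c,m,k
def topix(p,roi,sc=4): return (np.array(p,float)+.5)/sc-.5+[roi[2],roi[0]]
E
python3 - <<'E'
from m import *
f=grab('top'); im=f['frame']
for n,roi in dict(pink=(200,255,332,392),yellow=(195,255,395,450),blue=(230,290,435,495)).items():
    c,m,k=boxmask(im,roi)
    cv2.drawContours(c,[k],-1,(0,255,0),1); cv2.imwrite(f'pics/m_{n}.png',c[:,:,::-1])
    P=onz(f,topix(k.reshape(-1,2),roi),.046)[:,:2].astype(np.float32)
    r=cv2.minAreaRect(P*1000); b=cv2.boxPoints(r)
    e=[b[1]-b[0],b[2]-b[1]]; l=max(e,key=np.linalg.norm)
    print(n,np.round(r[0],1),np.round(r[1],1),'long axis deg',round(np.degrees(np.arctan2(l[1],l[0]))%180,1))
# deck
roi=(170,260,200,310); sc=4
c=cv2.resize(im[170:260,200:310],None,fx=4,fy=4,interpolation=cv2.INTER_CUBIC)
h=cv2.cvtColor(c,cv2.COLOR_RGB2HSV); m=((h[...,2]>170)&(h[...,1]<50)).astype(np.uint8)*255
m=cv2.morphologyEx(m,cv2.MORPH_CLOSE,np.ones((13,13)));m=cv2.morphologyEx(m,cv2.MORPH_OPEN,np.ones((15,15)))
k=max(cv2.findContours(m,0,2)[0],key=cv2.contourArea)
q=cv2.approxPolyDP(k,15,True).reshape(-1,2); cv2.drawContours(c,[k],-1,(0,255,0),1);cv2.imwrite('pics/m_deck.png',c[:,:,::-1])
px=topix(q,roi); print(px)
for p in px:
    z=.04 if p[0]<260 else .04+.15*np.sin(np.radians(15)); print(p,np.round(onz(f,[p],z)*1000,1))
E
cd pics; python3 -c "
import cv2,numpy as np
a=[cv2.imread(f'm_{n}.png') for n in('pink','yellow','blue')]; H=max(i.shape[0] for i in a)
a=[cv2.copyMakeBorder(i,0,H-i.shape[0],0,0,0) for i in a]
cv2.imwrite('m_all.png',np.hstack(a))"
```

```text
pink [436.6 -31.1] [ 53.4 100.7] long axis deg 124.3
yellow [ 440.5 -176.1] [ 56.7 107.7] long axis deg 139.6
blue [ 348.5 -275.5] [ 53.3 101.7] long axis deg 127.8
[[230.375 187.375]
 [225.875 240.375]
 [284.375 242.625]
 [288.125 187.875]]
[230.375 187.375] [[542.3 289.3  40. ]]
[225.875 240.375] [[412.  301.4  40. ]]
[284.375 242.625] [[398.9 156.7  78.8]]
[288.125 187.875] [[528.7 145.2  78.8]]
```

View pics/m_all.png

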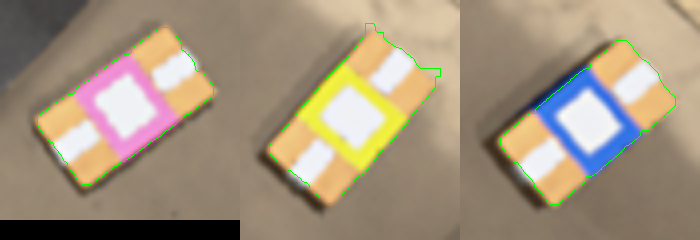

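View pics/m_deck.png

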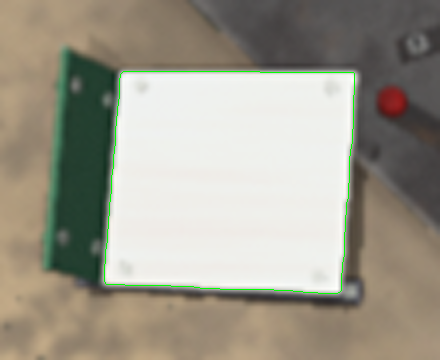

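```bash
cat > g.py <<'E'
from h import *
from scipy.spatial.transform import Rotation as R
def down(yd):  # tool down, tool y at angle yd
    a=np.radians(yd); y=np.array([np.cos(a),np.sin(a),0]); z=np.array([0,0,-1.]); return np.c_[np.cross(y,z),y,z]
PHI=np.radians(84.8); S=np.radians(15); O=np.array([.4770,.2954,.040])
h=np.array([np.cos(PHI),np.sin(PHI),0]); k=np.array([0,0,1.])
xd=np.cos(S)*h-np.sin(S)*k; zd=np.sin(S)*h+np.cos(S)*k; yd=np.cross(zd,xd)
def deckp(x,y,z): return O+x*xd+y*yd+z*zd
RD=np.c_[np.cross(-yd,-zd),-yd,-zd]  # tool y=-yd (angle -5.2)
def go(p,Rt):
    s=arm.get_obs(); R0=s['tool_rot']
    d=R0.T@(np.array(p)-s['tcp_pos']); r=R.from_matrix(R0.T@Rt).as_rotvec()
    n=max(np.linalg.norm(d)/.0417,np.degrees(np.linalg.norm(r))/7.16)
    print('t',round(s['time_s'],2),'row',[round(float(v),4) for v in np.r_[d,r]],'n>=',round(n,1))
def st():
    s=arm.get_obs(); print({q:np.round(s[q],4).tolist() for q in('time_s','joints','tcp_pos','wrist_force','width')})
E
python3 -c "
from g import *
print(yd,RD)
go([.40,.05,.25],down(37.8))"
```

```text
[-9.95884399e-01  9.06325802e-02 -3.46944695e-18] [[ 8.75443499e-02  9.95884399e-01 -2.34574379e-02]
 [ 9.61950461e-01 -9.06325802e-02 -2.57753849e-01]
 [-2.58819045e-01  3.46944695e-18 -9.65925826e-01]]
t 0.25 row [-0.369, -0.3877, -0.0188, -0.0006, 0.0002, 0.6213] n>= 12.8
```

{"name": "send_rows", "arguments": {
  "targets": [
    [-0.369, -0.388, -0.019, 0, 0, 0.621],
    [-0.369, -0.388, -0.019, 0, 0, 0.621],
    [-0.369, -0.388, -0.019, 0, 0, 0.621],
    [-0.369, -0.388, -0.019, 0, 0, 0.621],
    [-0.369, -0.388, -0.019, 0, 0, 0.621],
    [-0.369, -0.388, -0.019, 0, 0, 0.621],
    [-0.369, -0.388, -0.019, 0, 0, 0.621],
    [-0.369, -0.388, -0.019, 0, 0, 0.621],
    [-0.369, -0.388, -0.019, 0, 0, 0.621],
    [-0.369, -0.388, -0.019, 0, 0, 0.621],
    [-0.369, -0.388, -0.019, 0, 0, 0.621],
    [-0.369, -0.388, -0.019, 0, 0, 0.621]
  ],
  "fingers": 0.075,
  "newtons": 50
}}

```text
time_s: 1.25
tcp_pos: [0.384, 0.0796, 0.2494]
tool_rot: [[-0.613, 0.79, 0.001], [0.79, 0.613, 0.0], [-0.0, 0.001, -1.0]]
wrist_force: [1.0, 1.7, -0.1]
width: 0.0745
```

```bash
python3 -c "
from g import *
st();go([.3485,-.2755,.13],down(37.8))"
```

```text
{'time_s': 1.25, 'joints': [11.7096, -15.9552, -7.1901, 98.7087, 0.0035, 63.8915], 'tcp_pos': [0.384, 0.0796, 0.2494], 'wrist_force': [1.0132, 1.7182, -0.0607], 'width': 0.0745}
t 1.25 row [-0.2587, -0.2459, 0.1192, 0.0009, 0.0004, 0.0003] n>= 9.0
```

{"name": "send_rows", "arguments": {
  "targets": [
    [-0.259, -0.246, 0.119, 0, 0, 0],
    [-0.259, -0.246, 0.119, 0, 0, 0],
    [-0.259, -0.246, 0.119, 0, 0, 0],
    [-0.259, -0.246, 0.119, 0, 0, 0],
    [-0.259, -0.246, 0.119, 0, 0, 0],
    [-0.259, -0.246, 0.119, 0, 0, 0],
    [-0.259, -0.246, 0.119, 0, 0, 0],
    [-0.259, -0.246, 0.119, 0, 0, 0],
    [-0.259, -0.246, 0.119, 0, 0, 0],
    [-0.259, -0.246, 0.119, 0, 0, 0],
    [-0.259, -0.246, 0.119, 0, 0, 0],
    [-0.259, -0.246, 0.119, 0, 0, 0]
  ]
}}

```text
time_s: 2.25
tcp_pos: [0.3479, -0.2736, 0.1301]
tool_rot: [[-0.612, 0.791, -0.0], [0.791, 0.612, 0.001], [0.001, 0.0, -1.0]]
wrist_force: [-0.1, 0.5, 0.6]
width: 0.075
```

```bash
python3 -c "
from g import *
st();go([.3485,-.2755,.008],down(37.8))
f=grab('top','t1');s=grab('side','s1')
cv2.imwrite('pics/z1.png',np.hstack([cv2.resize(f['frame'][200:300,420:520,::-1],(400,400)),cv2.resize(s['frame'][230:430,200:400,::-1],(400,400))]))"
```

```text
{'time_s': 2.25, 'joints': [-38.1868, -10.5603, -16.0428, 84.556, 0.0142, 14.0582], 'tcp_pos': [0.3479, -0.2736, 0.1301], 'wrist_force': [-0.0722, 0.4629, 0.5934], 'width': 0.075}
t 2.25 row [-0.002, -0.0007, 0.1221, 0.0001, -0.0007, -0.0008] n>= 2.9
```

View pics/z1.png

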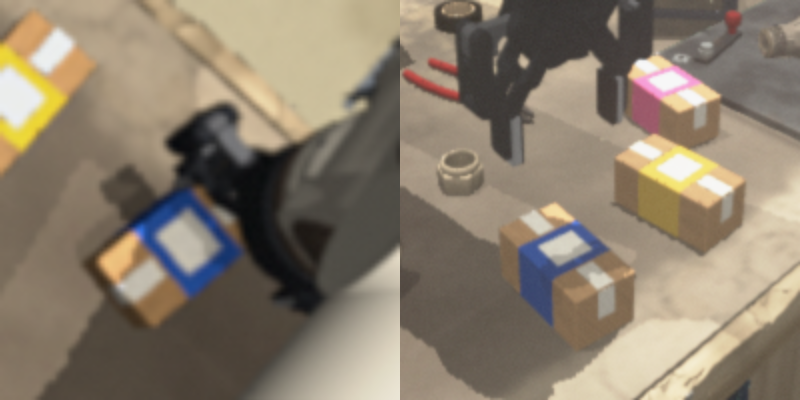

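The jaws straddle the blue carton and are lined up with its long sides: blue is at about (466,260) in the top view, with the gripper directly above it. Now I'll descend and grip.

{"name": "send_rows", "arguments": {
  "targets": [
    [-0.002, -0.001, 0.03, 0, 0, 0],
    [-0.002, -0.001, 0.06, 0, 0, 0],
    [-0.002, -0.001, 0.085, 0, 0, 0],
    [-0.002, -0.001, 0.105, 0, 0, 0],
    [-0.002, -0.001, 0.117, 0, 0, 0],
    [-0.002, -0.001, 0.122, 0, 0, 0],
    [-0.002, -0.001, 0.122, 0, 0, 0],
    [-0.002, -0.001, 0.122, 0, 0, 0]
  ]
}}

```text
time_s: 3.02
tcp_pos: [0.3493, -0.276, 0.0092]
tool_rot: [[-0.614, 0.789, 0.001], [0.789, 0.614, -0.001], [-0.001, 0.0, -1.0]]
wrist_force: [-0.3, -0.8, 0.0]
width: 0.0748
```

{"name": "send_rows", "arguments": {
  "targets": [
    [0, 0, 0, 0, 0, 0],
    [0, 0, 0, 0, 0, 0],
    [0, 0, 0, 0, 0, 0],
    [0, 0, 0, 0, 0, 0],
    [0, 0, 0, 0, 0, 0],
    [0, 0, 0, 0, 0, 0]
  ],
  "fingers": 0.03,
  "newtons": 50
}}

```text
time_s: 3.52
tcp_pos: [0.3495, -0.2765, 0.0095]
tool_rot: [[-0.613, 0.79, 0.002], [0.79, 0.613, -0.001], [-0.002, 0.001, -1.0]]
wrist_force: [0.9, 2.5, 5.8]
width: 0.0515
```

```bash
python3 -c "
from g import *
st();go([.3485,-.2755,.25],down(37.8))"
```

```text
{'time_s': 3.5167, 'joints': [-38.3662, -7.8011, -27.1032, 70.5559, 0.0231, 13.8192], 'tcp_pos': [0.3495, -0.2765, 0.0095], 'wrist_force': [0.9113, 2.4699, 5.8361], 'width': 0.0515}
t 3.52 row [0.0008, 0.0001, -0.2405, 0.001, 0.0023, 0.0003] n>= 5.8
```

{"name": "send_rows", "arguments": {
  "targets": [
    [0, 0, -0.02, 0, 0, 0],
    [0, 0, -0.05, 0, 0, 0],
    [0, 0, -0.09, 0, 0, 0],
    [0, 0, -0.13, 0, 0, 0],
    [0, 0, -0.17, 0, 0, 0],
    [0, 0, -0.2, 0, 0, 0],
    [0, 0, -0.22, 0, 0, 0],
    [0, 0, -0.22, 0, 0, 0]
  ]
}}

```text
time_s: 4.18
tcp_pos: [0.3496, -0.2768, 0.2329]
tool_rot: [[-0.613, 0.79, 0.005], [0.79, 0.613, -0.004], [-0.007, 0.002, -1.0]]
wrist_force: [0.3, -0.7, -2.9]
width: 0.0513
```

```bash
python3 -c "
from g import *
st();go([.43,-.03,.27],down(10))
f=grab('side');cv2.imwrite('pics/z2.png',cv2.resize(f['frame'][100:430,130:450,::-1],(640,660)[:2]))
cv2.imwrite('pics/z2.png',cv2.resize(f['frame'][100:400,130:530,::-1],(800,600)))"
```

```text
{'time_s': 4.1833, 'joints': [-38.3761, -9.5329, -3.7809, 95.359, -0.0002, 13.8194], 'tcp_pos': [0.3496, -0.2768, 0.2329], 'wrist_force': [0.2863, -0.6958, -2.9381], 'width': 0.0513}
t 4.18 row [0.1455, 0.2149, -0.0377, 0.0032, 0.0061, 0.4853] n>= 6.3
```

View pics/z2.png

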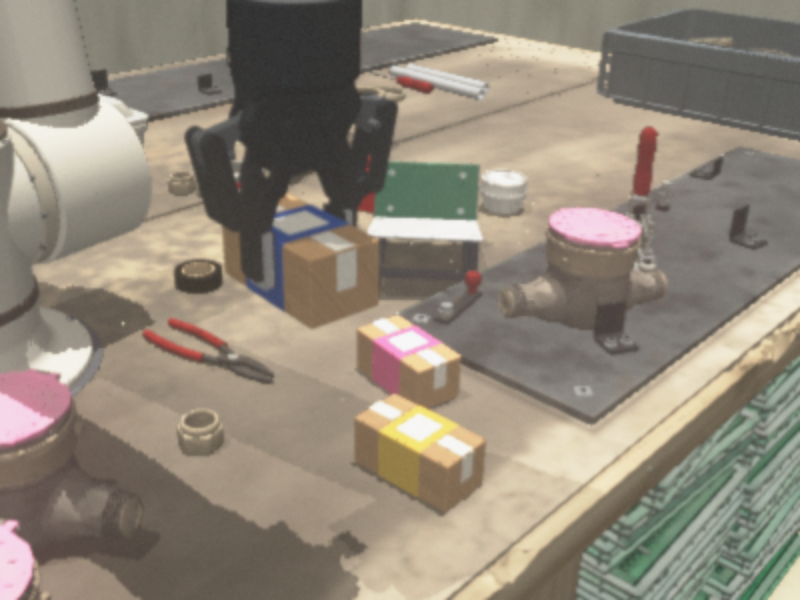

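The side view shows blue held level, clear of everything, at about (300,265) in this crop. Next I'll move it over the deck.

```bash
python3 -c "
from g import *
go(deckp(-.085,0,.023+.10-.0135),RD); print(deckp(-.085,0,.023+.10-.0135))"
```

```text
t 4.23 row [0.3345, 0.4148, 0.0616, 0.1006, -0.246, 0.7459] n>= 12.9
[0.47212732 0.24185826 0.1677685 ]
```

{"name": "send_rows", "arguments": {
  "targets": [
    [0.145, 0.215, -0.038, 0, 0, 0.485],
    [0.145, 0.215, -0.038, 0, 0, 0.485],
    [0.145, 0.215, -0.038, 0, 0, 0.485],
    [0.145, 0.215, -0.038, 0, 0, 0.485],
    [0.145, 0.215, -0.038, 0, 0, 0.485],
    [0.145, 0.215, -0.038, 0, 0, 0.485],
    [0.145, 0.215, -0.038, 0, 0, 0.485],
    [0.145, 0.215, -0.038, 0, 0, 0.485]
  ]
}}

```text
time_s: 4.9
tcp_pos: [0.4306, -0.0242, 0.2651]
tool_rot: [[-0.18, 0.984, -0.001], [0.984, 0.18, 0.002], [0.002, -0.0, -1.0]]
wrist_force: [0.6, -0.8, -1.8]
width: 0.0516
```

```bash
python3 -c "
from g import *
st();go(deckp(-.085,0,.023+.10-.0135),RD)"
```

```text
{'time_s': 4.9, 'joints': [-3.2887, -10.1705, -0.7108, 99.5072, 0.1066, 76.3533], 'tcp_pos': [0.4306, -0.0242, 0.2651], 'wrist_force': [0.5642, -0.7718, -1.7674], 'width': 0.0516}
t 4.9 row [0.2541, 0.0887, 0.0978, 0.0349, -0.2621, 0.2701] n>= 6.9
```

{"name": "send_rows", "arguments": {
  "targets": [
    [0.254, 0.089, 0.098, 0.035, -0.262, 0.27],
    [0.254, 0.089, 0.098, 0.035, -0.262, 0.27],
    [0.254, 0.089, 0.098, 0.035, -0.262, 0.27],
    [0.254, 0.089, 0.098, 0.035, -0.262, 0.27],
    [0.254, 0.089, 0.098, 0.035, -0.262, 0.27],
    [0.254, 0.089, 0.098, 0.035, -0.262, 0.27],
    [0.254, 0.089, 0.098, 0.035, -0.262, 0.27],
    [0.254, 0.089, 0.098, 0.035, -0.262, 0.27],
    [0.254, 0.089, 0.098, 0.035, -0.262, 0.27],
    [0.254, 0.089, 0.098, 0.035, -0.262, 0.27],
    [0.254, 0.089, 0.098, 0.035, -0.262, 0.27]
  ]
}}

```text
time_s: 5.82
tcp_pos: [0.4726, 0.2354, 0.1672]
tool_rot: [[0.093, 0.995, -0.026], [0.961, -0.096, -0.26], [-0.262, -0.0, -0.965]]
wrist_force: [0.5, -0.0, -1.7]
width: 0.0512
```

```bash
python3 -c "
from g import *
st();go(deckp(-.065,0,.023+.015-.0135),RD)
f=grab('top');s=grab('side')
cv2.imwrite('pics/z3.png',np.hstack([cv2.resize(f['frame'][150:290,190:330,::-1],(400,400)),cv2.resize(s['frame'][120:270,260:410,::-1],(400,400))]))"
```

```text
{'time_s': 5.8167, 'joints': [32.8266, 10.3019, 7.5635, 96.8292, -11.8242, 129.3422], 'tcp_pos': [0.4726, 0.2354, 0.1672], 'wrist_force': [0.4758, -0.0415, -1.7331], 'width': 0.0512}
t 5.82 row [0.0263, -0.001, 0.0827, -0.0019, 0.0029, -0.0054] n>= 2.1
```

View pics/z3.png

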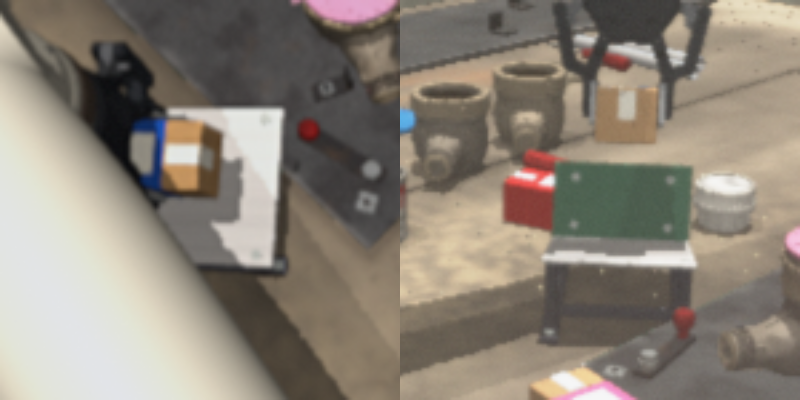

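The carton is above the deck, aligned with it and roughly centred. In the side crop the carton spans columns 595–658 and the deck edge 543–695. I'll lower it now.

{"name": "send_rows", "arguments": {
  "targets": [
    [0.01, -0.001, 0.03, -0.002, 0.003, -0.005],
    [0.018, -0.001, 0.055, -0.002, 0.003, -0.005],
    [0.024, -0.001, 0.075, -0.002, 0.003, -0.005],
    [0.026, -0.001, 0.083, -0.002, 0.003, -0.005],
    [0.026, -0.001, 0.083, -0.002, 0.003, -0.005],
    [0.026, -0.001, 0.083, -0.002, 0.003, -0.005]
  ]
}}

```text
time_s: 6.42
tcp_pos: [0.4726, 0.2391, 0.0822]
tool_rot: [[0.089, 0.996, -0.022], [0.962, -0.092, -0.256], [-0.257, 0.002, -0.966]]
wrist_force: [-0.3, 0.5, -1.6]
width: 0.051
```

```bash
python3 -c "
from g import *
st();go(deckp(-.062,0,.023+.001-.0135),RD)
f=grab('top');s=grab('side')
cv2.imwrite('pics/z4.png',np.hstack([cv2.resize(f['frame'][150:290,190:330,::-1],(400,400)),cv2.resize(s['frame'][140:260,290:410,::-1],(400,400))]))
c=lambda x,y,z:proj(s,[deckp(x,y,z)]).round(1)[0]
for y in(-.066,-.026,.026,.066): print(y,c(-.15,y,0),c(-.115,y,.015),c(-.115,y,.061))
"
```

```text
{'time_s': 6.4167, 'joints': [33.1034, 10.9553, -1.0299, 87.3075, -11.7072, 129.3412], 'tcp_pos': [0.4726, 0.2391, 0.0822], 'wrist_force': [-0.3422, 0.4554, -1.6126], 'width': 0.051}
t 6.42 row [0.0035, -0.0007, 0.0157, 0.0017, -0.0016, -0.0017] n>= 0.4
-0.066 [371.3 218.1] [370.8 209.5] [371.9 189.5]
-0.026 [353.4 217.4] [353.4 208.8] [354.4 188.9]
0.026 [330.2 216.4] [331.  207.9] [331.7 188. ]
0.066 [312.5 215.7] [313.8 207.2] [314.4 187.4]
```

View pics/z4.png

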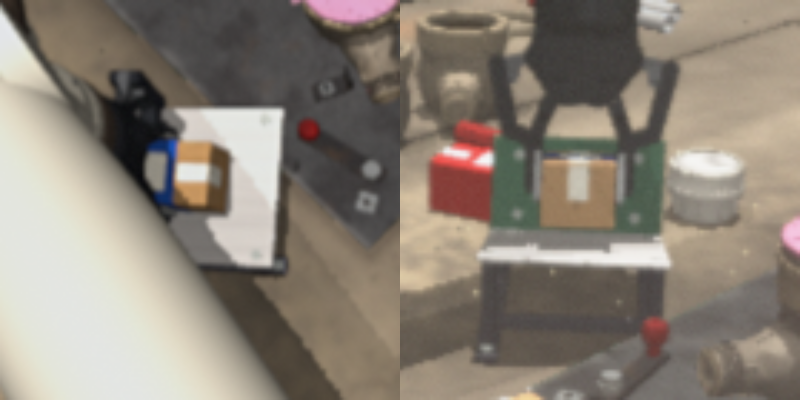

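{"name": "send_rows", "arguments": {
  "targets": [
    [0.003, -0.001, 0.005, 0.002, -0.002, -0.002],
    [0.003, -0.001, 0.01, 0.002, -0.002, -0.002],
    [0.003, -0.001, 0.014, 0.002, -0.002, -0.002],
    [0.003, -0.001, 0.016, 0.002, -0.002, -0.002],
    [0.003, -0.001, 0.016, 0.002, -0.002, -0.002],
    [0.003, -0.001, 0.016, 0.002, -0.002, -0.002]
  ]
}}

```text
time_s: 7.02
tcp_pos: [0.4713, 0.239, 0.066]
tool_rot: [[0.086, 0.996, -0.023], [0.962, -0.089, -0.257], [-0.258, -0.0, -0.966]]
wrist_force: [-2.8, 2.3, 7.9]
width: 0.0512
```

```bash
python3 -c "
from g import *
st();go(deckp(-.050,0,.023-.0135),RD)
s=arm.get_obs();print('force tool',s['tool_rot'].T@s['wrist_force'])"
```

```text
{'time_s': 7.0167, 'joints': [33.1606, 11.2567, -2.5054, 85.6481, -11.6962, 129.2347], 'tcp_pos': [0.4713, 0.239, 0.066], 'wrist_force': [-2.8454, 2.3229, 7.8722], 'width': 0.0512}
t 7.02 row [0.0115, 0.0005, 0.0009, 0.0003, -0.0005, 0.0016] n>= 0.3
force tool [-0.04310843 -3.0421038  -8.13676295]
```

{"name": "send_rows", "arguments": {
  "targets": [
    [0.003, 0, -0.001, 0, 0, 0],
    [0.006, 0, -0.001, 0, 0, 0],
    [0.008, 0, -0.001, 0, 0, 0],
    [0.01, 0, -0.001, 0, 0, 0.001],
    [0.01, 0, -0.001, 0, 0, 0.001]
  ]
}}

```text
time_s: 7.43
tcp_pos: [0.4724, 0.2486, 0.0634]
tool_rot: [[0.087, 0.996, -0.024], [0.962, -0.091, -0.259], [-0.26, -0.0, -0.966]]
wrist_force: [-0.2, -0.7, 4.4]
width: 0.0514
```

```bash
cat > q.py <<'E'
from g import *
st();go(deckp(-.050,0,.023-.0135),RD)
s=arm.get_obs();print('force tool',s['tool_rot'].T@s['wrist_force'])
E
python3 q.py
```

```text
{'time_s': 7.4333, 'joints': [33.9239, 12.2787, -1.6251, 85.7311, -11.6131, 130.0989], 'tcp_pos': [0.4724, 0.2486, 0.0634], 'wrist_force': [-0.2362, -0.6753, 4.3574], 'width': 0.0514}
t 7.43 row [0.0015, 0.0003, 0.0009, -0.0002, 0.0008, 0.0001] n>= 0.0
force tool [-1.8013744  -0.17491909 -4.02778042]
```

{"name": "send_rows", "arguments": {
  "targets": [
    [0.001, 0, 0, 0, 0, 0],
    [0.002, 0, 0, 0, 0, 0],
    [0.003, 0, 0, 0, 0, 0],
    [0.003, 0, 0, 0, 0, 0]
  ]
}}

```text
time_s: 7.77
tcp_pos: [0.4725, 0.2502, 0.063]
tool_rot: [[0.088, 0.996, -0.024], [0.961, -0.091, -0.261], [-0.262, -0.0, -0.965]]
wrist_force: [-0.8, -7.9, 7.8]
width: 0.0511
```

```bash
python3 q.py
```

```text
{'time_s': 7.7667, 'joints': [34.0926, 12.5202, -1.4112, 85.8247, -11.6834, 130.3003], 'tcp_pos': [0.4725, 0.2502, 0.063], 'wrist_force': [-0.8113, -7.9016, 7.8189], 'width': 0.0511}
t 7.77 row [-0.0001, 0.0003, 0.0009, -0.0002, 0.0031, -0.0001] n>= 0.0
force tool [-9.71261442 -0.09187716 -5.46669569]
```

It's in contact with the backstop at the predicted place. I'll press it in lightly, release and retreat.

{"name": "send_rows", "arguments": {
  "targets": [
    [0.001, 0, 0.001, 0, 0, 0],
    [0.001, 0, 0.001, 0, 0, 0]
  ]
}}

```text
time_s: 7.93
tcp_pos: [0.4725, 0.2502, 0.0629]
tool_rot: [[0.088, 0.996, -0.024], [0.961, -0.091, -0.262], [-0.263, 0.0, -0.965]]
wrist_force: [-2.9, -13.3, 17.6]
width: 0.0519
```

{"name": "send_rows", "arguments": {
  "targets": [
    [0, 0, 0, 0, 0, 0],
    [0, 0, 0, 0, 0, 0],
    [0, 0, 0, 0, 0, 0],
    [0, 0, 0, 0, 0, 0]
  ],
  "fingers": 0.07
}}

```text
time_s: 8.27
tcp_pos: [0.4723, 0.2521, 0.0608]
tool_rot: [[0.087, 0.996, -0.025], [0.962, -0.09, -0.258], [-0.26, -0.001, -0.966]]
wrist_force: [-0.1, 0.4, -0.3]
width: 0.0695
```

```bash
python3 q.py
```

```text
{'time_s': 8.2667, 'joints': [34.1928, 12.6588, -1.4753, 85.6002, -11.5223, 130.3548], 'tcp_pos': [0.4723, 0.2521, 0.0608], 'wrist_force': [-0.1197, 0.3753, -0.2685], 'width': 0.0695}
t 8.27 row [-0.0026, 0.0007, -0.0007, -0.0013, 0.0007, 0.0006] n>= 0.1
force tool [ 0.42025887 -0.15281188  0.16532797]
```

Released with no residual force. I'll back away and move toward pink.

{"name": "send_rows", "arguments": {
  "targets": [
    [0, 0, -0.02, 0, 0, 0],
    [0, 0, -0.05, 0, 0, 0],
    [0, 0, -0.09, 0, 0, 0],
    [0, 0, -0.13, 0, 0, 0],
    [0, 0, -0.16, 0, 0, 0],
    [0, 0, -0.16, 0, 0, 0]
  ]
}}

```text
time_s: 8.77
tcp_pos: [0.4774, 0.2954, 0.2216]
tool_rot: [[0.088, 0.996, -0.018], [0.963, -0.09, -0.254], [-0.254, 0.005, -0.967]]
wrist_force: [0.4, 1.0, -0.7]
width: 0.0702
```

```bash
python3 -c "
from g import *
st();go([.4366,-.0311,.19],down(34.3))"
```

```text
{'time_s': 8.7667, 'joints': [37.3054, 16.1442, 20.5522, 104.2575, -10.9977, 133.4279], 'tcp_pos': [0.4774, 0.2954, 0.2216], 'wrist_force': [0.4063, 0.9953, -0.6944], 'width': 0.0702}
t 8.77 row [-0.31, -0.0116, 0.1141, -0.0837, 0.2484, -0.6851] n>= 7.9
```

{"name": "send_rows", "arguments": {
  "targets": [
    [-0.31, -0.012, 0.114, -0.084, 0.248, -0.685],
    [-0.31, -0.012, 0.114, -0.084, 0.248, -0.685],
    [-0.31, -0.012, 0.114, -0.084, 0.248, -0.685],
    [-0.31, -0.012, 0.114, -0.084, 0.248, -0.685],
    [-0.31, -0.012, 0.114, -0.084, 0.248, -0.685],
    [-0.31, -0.012, 0.114, -0.084, 0.248, -0.685],
    [-0.31, -0.012, 0.114, -0.084, 0.248, -0.685],
    [-0.31, -0.012, 0.114, -0.084, 0.248, -0.685],
    [-0.31, -0.012, 0.114, -0.084, 0.248, -0.685],
    [-0.31, -0.012, 0.114, -0.084, 0.248, -0.685],
    [-0.31, -0.012, 0.114, -0.084, 0.248, -0.685],
    [-0.31, -0.012, 0.114, -0.084, 0.248, -0.685]
  ]
}}

```text
time_s: 9.77
tcp_pos: [0.4347, -0.0329, 0.1859]
tool_rot: [[-0.562, 0.827, -0.006], [0.827, 0.562, -0.005], [-0.001, -0.008, -1.0]]
wrist_force: [-0.2, -0.2, 0.5]
width: 0.0698
```

```bash
python3 -c "
from g import *
f=grab('top');s=grab('side')
st();go([.4366,-.0311,.008],down(34.3))
cv2.imwrite('pics/z5.png',np.hstack([cv2.resize(f['frame'][150:290,200:340,::-1],(400,400)),cv2.resize(s['frame'][140:300,270:430,::-1],(400,400))]))
sc=lambda P:print(proj(s,P).round(1).tolist())
print(proj(s,[deckp(-.1,y,.046) for y in(-.026,.026)]).round(1),proj(f,[deckp(x,y,.046) for x,y in((-.1,-.026),(-.1,.026),(0,.026),(0,-.026))]).round(1))
"
```

```text
{'time_s': 9.8667, 'joints': [-4.0344, -10.9646, -10.2134, 91.0661, -0.3161, 51.643], 'tcp_pos': [0.4348, -0.0322, 0.186], 'wrist_force': [-0.4123, 0.0661, 1.2675], 'width': 0.0701}
t 9.87 row [0.0001, 0.0035, 0.178, -0.0077, 0.0009, 0.0004] n>= 4.3
[[354.  194.8]
 [331.7 194. ]] [[260.  200.3]
 [258.3 222.6]
 [218.7 221.6]
 [220.6 199.8]]
```

View pics/z5.png

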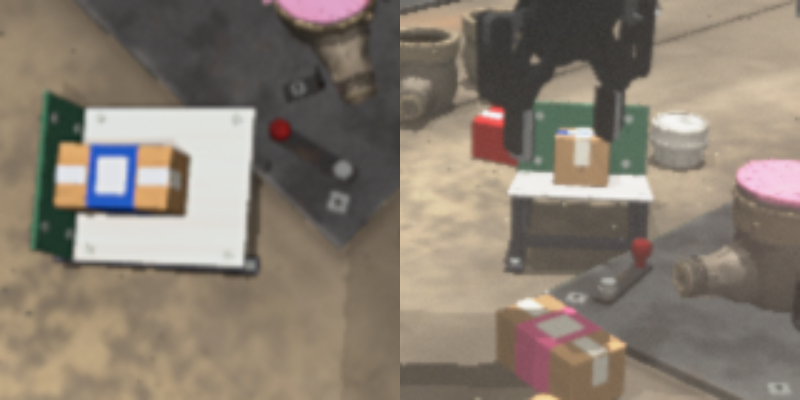

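Blue sits on the deck against the backstop: its top corners in the top view are at about (220,200), (219,223), (258,224) and (259,200), within about 1 px of the prediction. The gripper is over pink, so I'll descend.

{"name": "send_rows", "arguments": {
  "targets": [
    [0, 0.0035, 0.04, -0.008, 0, 0],
    [0, 0.0035, 0.08, -0.008, 0, 0],
    [0, 0.0035, 0.115, -0.008, 0, 0],
    [0, 0.0035, 0.145, -0.008, 0, 0],
    [0, 0.0035, 0.165, -0.008, 0, 0],
    [0, 0.0035, 0.175, -0.008, 0, 0],
    [0, 0.0035, 0.178, -0.008, 0, 0],
    [0, 0.0035, 0.178, -0.008, 0, 0]
  ]
}}

```text
time_s: 10.53
tcp_pos: [0.4366, -0.0316, 0.0082]
tool_rot: [[-0.564, 0.826, 0.0], [0.826, 0.564, -0.001], [-0.001, -0.0, -1.0]]
wrist_force: [-0.6, 0.5, 0.2]
width: 0.0702
```

{"name": "send_rows", "arguments": {
  "targets": [
    [0, 0, 0, 0, 0, 0],
    [0, 0, 0, 0, 0, 0],
    [0, 0, 0, 0, 0, 0],
    [0, 0, 0, 0, 0, 0],
    [0, 0, 0, 0, 0, 0],
    [0, 0, 0, 0, 0, 0]
  ],
  "fingers": 0.03
}}

```text
time_s: 11.03
tcp_pos: [0.4378, -0.0321, 0.0099]
tool_rot: [[-0.563, 0.827, 0.004], [0.827, 0.563, -0.001], [-0.003, 0.003, -1.0]]
wrist_force: [0.6, 2.1, 7.3]
width: 0.0514
```

```bash
python3 -c "
from g import *
st();go([.4366,-.0311,.25],down(34.3))"
```

```text
{'time_s': 11.0333, 'joints': [-4.1874, -8.8703, -27.9936, 70.6405, -0.0118, 51.5653], 'tcp_pos': [0.4378, -0.0321, 0.0099], 'wrist_force': [0.5527, 2.0533, 7.2766], 'width': 0.0514}
t 11.03 row [0.0009, 0.0003, -0.2401, 0.0031, 0.0027, -0.0009] n>= 5.8
```

{"name": "send_rows", "arguments": {
  "targets": [
    [0, 0, -0.02, 0, 0, 0],
    [0, 0, -0.05, 0, 0, 0],
    [0, 0, -0.09, 0, 0, 0],
    [0, 0, -0.13, 0, 0, 0],
    [0, 0, -0.17, 0, 0, 0],
    [0, 0, -0.21, 0, 0, 0],
    [0, 0, -0.24, 0, 0, 0],
    [0, 0, -0.24, 0, 0, 0]
  ]
}}

```text
time_s: 11.7
tcp_pos: [0.4378, -0.0322, 0.2548]
tool_rot: [[-0.562, 0.827, 0.01], [0.827, 0.563, -0.002], [-0.007, 0.007, -1.0]]
wrist_force: [0.8, 0.2, -2.6]
width: 0.0515
```

```bash
python3 -c "
from g import *
st();go(deckp(-.080,0,.069+.09-.0131),RD)"
```

```text
{'time_s': 11.7, 'joints': [-4.1781, -10.0802, -1.7932, 97.7133, -0.0495, 51.593], 'tcp_pos': [0.4378, -0.0322, 0.2548], 'wrist_force': [0.8012, 0.1651, -2.639], 'width': 0.0515}
t 11.7 row [0.2187, 0.1912, 0.0531, 0.0994, -0.2473, 0.6829] n>= 7.1
```

{"name": "send_rows", "arguments": {
  "targets": [
    [0.219, 0.191, 0.053, 0.099, -0.247, 0.683],
    [0.219, 0.191, 0.053, 0.099, -0.247, 0.683],
    [0.219, 0.191, 0.053, 0.099, -0.247, 0.683],
    [0.219, 0.191, 0.053, 0.099, -0.247, 0.683],
    [0.219, 0.191, 0.053, 0.099, -0.247, 0.683],
    [0.219, 0.191, 0.053, 0.099, -0.247, 0.683],
    [0.219, 0.191, 0.053, 0.099, -0.247, 0.683],
    [0.219, 0.191, 0.053, 0.099, -0.247, 0.683],
    [0.219, 0.191, 0.053, 0.099, -0.247, 0.683],
    [0.219, 0.191, 0.053, 0.099, -0.247, 0.683],
    [0.219, 0.191, 0.053, 0.099, -0.247, 0.683],
    [0.219, 0.191, 0.053, 0.099, -0.247, 0.683]
  ]
}}

```text
time_s: 12.7
tcp_pos: [0.4709, 0.2558, 0.1949]
tool_rot: [[0.085, 0.996, -0.032], [0.962, -0.091, -0.257], [-0.259, -0.009, -0.966]]
wrist_force: [0.2, 0.2, -3.2]
width: 0.0518
```

```bash
python3 -c "
from g import *
st();go(deckp(-.063,0,.069+.015-.0131),RD)"
```

```text
{'time_s': 12.7, 'joints': [34.4251, 12.217, 12.8333, 100.7017, -11.1753, 130.5427], 'tcp_pos': [0.4709, 0.2558, 0.1949], 'wrist_force': [0.172, 0.2493, -3.2327], 'width': 0.0518}
t 12.7 row [0.0157, 0.0031, 0.0684, -0.0087, 0.0, 0.0024] n>= 1.7
```

{"name": "send_rows", "arguments": {
  "targets": [
    [0.004, 0.003, 0.02, -0.009, 0, 0.002],
    [0.008, 0.003, 0.04, -0.009, 0, 0.002],
    [0.012, 0.003, 0.057, -0.009, 0, 0.002],
    [0.015, 0.003, 0.066, -0.009, 0, 0.002],
    [0.016, 0.003, 0.068, -0.009, 0, 0.002],
    [0.016, 0.003, 0.068, -0.009, 0, 0.002],
    [0.016, 0.003, 0.068, -0.009, 0, 0.002]
  ]
}}

```text
time_s: 13.28
tcp_pos: [0.4736, 0.2539, 0.1263]
tool_rot: [[0.088, 0.996, -0.022], [0.962, -0.091, -0.257], [-0.258, 0.002, -0.966]]
wrist_force: [0.3, 0.0, -2.6]
width: 0.0515
```

```bash
python3 -c "
from g import *
s=grab('side');st();go(deckp(-.060,0,.069+.0015-.0131),RD)
cv2.imwrite('pics/z6.png',cv2.resize(s['frame'][130:250,280:400,::-1],(600,600)))
print((proj(s,[deckp(-.113,y,z) for y in(-.026,.026) for z in (.061,.107)])-[280,130])*5)"
```

```text
{'time_s': 13.3333, 'joints': [34.2951, 11.7182, 4.74, 92.5544, -11.5262, 130.4659], 'tcp_pos': [0.4737, 0.2541, 0.1264], 'wrist_force': [0.5669, -0.2651, -2.0035], 'width': 0.0517}
t 13.33 row [0.0023, -0.0005, 0.0154, 0.0019, -0.0015, -0.0004] n>= 0.4
[[371.91769604 294.05070392]
 [376.7651464  192.8909801 ]
 [258.86909661 289.8503488 ]
 [262.7461187  188.93380181]]
```

View pics/z6.png

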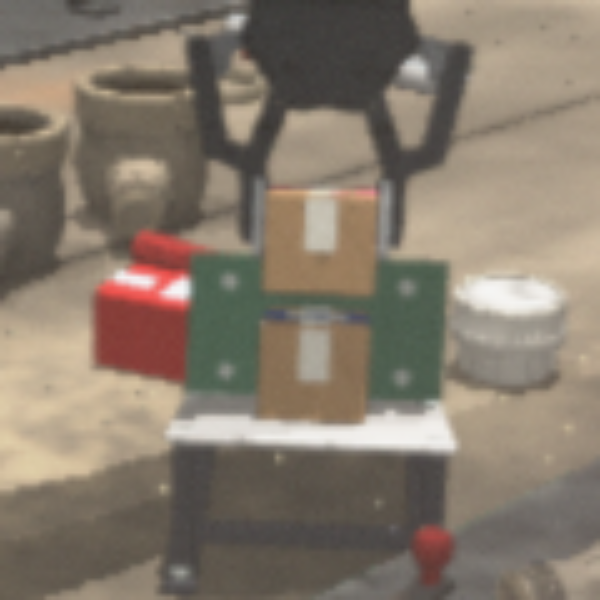

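Pink hovers about 15 mm above blue. The side crop shows pink at columns 264–378 and blue at 257–367. Compared with the predicted outlines, pink sits about 1 mm too far to +x, so I'll correct that while lowering.

{"name": "send_rows", "arguments": {
  "targets": [
    [0.002, -0.001, 0.005, 0.002, -0.002, 0],
    [0.002, -0.0015, 0.009, 0.002, -0.002, 0],
    [0.002, -0.0015, 0.012, 0.002, -0.002, 0],
    [0.002, -0.0015, 0.0145, 0.002, -0.002, 0],
    [0.002, -0.0015, 0.0145, 0.002, -0.002, 0],
    [0.002, -0.0015, 0.0145, 0.002, -0.002, 0]
  ]
}}

```text
time_s: 13.83
tcp_pos: [0.4715, 0.2524, 0.1105]
tool_rot: [[0.087, 0.996, -0.025], [0.962, -0.091, -0.259], [-0.26, -0.001, -0.966]]
wrist_force: [0.8, 1.2, -2.2]
width: 0.0514
```

```bash
sed -i 's/go(.*/go(deckp(-.050,0,.069-.0131),RD)/' q.py; python3 q.py
```

```text
{'time_s': 13.8333, 'joints': [34.2821, 11.7555, 2.9864, 91.0215, -11.5432, 130.4615], 'tcp_pos': [0.4715, 0.2524, 0.1105], 'wrist_force': [0.7761, 1.2073, -2.1598], 'width': 0.0514}
t 13.83 row [0.0101, 0.0015, 0.001, -0.0014, 0.0016, 0.0004] n>= 0.2
force tool [1.79088658 0.66654838 1.7529658 ]
```

{"name": "send_rows", "arguments": {
  "targets": [
    [0.003, 0.0005, 0, -0.001, 0.001, 0],
    [0.006, 0.0005, 0, -0.001, 0.001, 0],
    [0.008, 0.0005, 0, -0.001, 0.001, 0],
    [0.009, 0.0005, 0, -0.001, 0.001, 0],
    [0.01, 0.0005, 0, -0.001, 0.001, 0],
    [0.0115, 0.0005, 0, -0.001, 0.001, 0],
    [0.0115, 0.0005, 0, -0.001, 0.001, 0]
  ]
}}

```text
time_s: 14.42
tcp_pos: [0.4729, 0.2622, 0.1079]
tool_rot: [[0.087, 0.996, -0.024], [0.961, -0.09, -0.261], [-0.262, -0.0, -0.965]]
wrist_force: [0.1, -8.3, 2.4]
width: 0.0516
```

```bash
python3 q.py
```

```text
{'time_s': 14.4167, 'joints': [35.0563, 12.7927, 3.892, 91.0769, -11.5325, 131.2543], 'tcp_pos': [0.4729, 0.2622, 0.1079], 'wrist_force': [0.1456, -8.2565, 2.4492], 'width': 0.0516}
t 14.42 row [-0.0002, 0.001, 0.0011, -0.0004, 0.0036, 0.0003] n>= 0.0
force tool [-8.56455465  0.89100377 -0.21067626]
```

Pink is touching the backstop. I'll lower it onto blue.

{"name": "send_rows", "arguments": {
  "targets": [
    [0, 0, 0.001, 0, 0.002, 0],
    [0, 0, 0.0015, 0, 0.003, 0],
    [0, 0, 0.002, 0, 0.003, 0],
    [0, 0, 0.002, 0, 0.003, 0]
  ]
}}

```text
time_s: 14.75
tcp_pos: [0.473, 0.2623, 0.1077]
tool_rot: [[0.087, 0.996, -0.022], [0.962, -0.09, -0.256], [-0.257, 0.001, -0.966]]
wrist_force: [-5.0, -4.7, 15.1]
width: 0.0514
```

```bash
python3 q.py
```

```text
{'time_s': 14.75, 'joints': [34.9742, 12.5389, 3.6264, 90.7907, -11.3792, 131.1194], 'tcp_pos': [0.473, 0.2623, 0.1077], 'wrist_force': [-5.0102, -4.7147, 15.0731], 'width': 0.0514}
t 14.75 row [-0.0002, 0.001, 0.0009, 0.001, -0.0015, 0.0003] n>= 0.0
force tool [ -8.85374672  -4.55106963 -13.24491954]
```

Seated, with about 13 N down and 9 N against the backstop. Release and retreat.

{"name": "send_rows", "arguments": {
  "targets": [
    [0, 0, 0, 0, 0, 0],
    [0, 0, 0, 0, 0, 0],
    [0, 0, 0, 0, 0, 0],
    [0, 0, 0, 0, 0, 0]
  ],
  "fingers": 0.07
}}

```text
time_s: 15.08
tcp_pos: [0.4729, 0.263, 0.1054]
tool_rot: [[0.087, 0.996, -0.024], [0.963, -0.09, -0.255], [-0.257, -0.001, -0.967]]
wrist_force: [0.7, 0.0, -1.5]
width: 0.07
```

{"name": "send_rows", "arguments": {
  "targets": [
    [0, 0, -0.015, 0, 0, 0],
    [0, 0, -0.04, 0, 0, 0],
    [0, 0, -0.075, 0, 0, 0],
    [0, 0, -0.11, 0, 0, 0],
    [0, 0, -0.13, 0, 0, 0],
    [0, 0, -0.13, 0, 0, 0]
  ]
}}

```text
time_s: 15.58
tcp_pos: [0.4769, 0.2977, 0.2355]
tool_rot: [[0.088, 0.996, -0.019], [0.964, -0.09, -0.252], [-0.253, 0.004, -0.968]]
wrist_force: [1.0, -0.1, 0.6]
width: 0.0702
```

```bash
python3 -c "
from g import *
st();go([.38,0,.28],down(20))"
```

```text
{'time_s': 15.5833, 'joints': [37.4511, 16.6291, 22.7123, 105.9488, -10.859, 133.5646], 'tcp_pos': [0.4769, 0.2977, 0.2355], 'wrist_force': [1.0186, -0.0551, 0.5614], 'width': 0.0702}
t 15.58 row [-0.3066, -0.0696, 0.0337, -0.0523, 0.252, -0.437] n>= 7.6
```

{"name": "send_rows", "arguments": {
  "targets": [
    [-0.307, -0.07, 0.034, -0.052, 0.252, -0.437],
    [-0.307, -0.07, 0.034, -0.052, 0.252, -0.437],
    [-0.307, -0.07, 0.034, -0.052, 0.252, -0.437],
    [-0.307, -0.07, 0.034, -0.052, 0.252, -0.437],
    [-0.307, -0.07, 0.034, -0.052, 0.252, -0.437],
    [-0.307, -0.07, 0.034, -0.052, 0.252, -0.437],
    [-0.307, -0.07, 0.034, -0.052, 0.252, -0.437],
    [-0.307, -0.07, 0.034, -0.052, 0.252, -0.437],
    [-0.307, -0.07, 0.034, -0.052, 0.252, -0.437],
    [-0.307, -0.07, 0.034, -0.052, 0.252, -0.437]
  ]
}}

```text
time_s: 16.42
tcp_pos: [0.3784, -0.0033, 0.2772]
tool_rot: [[-0.337, 0.941, -0.004], [0.941, 0.337, -0.004], [-0.002, -0.005, -1.0]]
wrist_force: [0.1, 1.0, 0.0]
width: 0.07
```

```bash
python3 -c "
from g import *
f=grab('top');s=grab('side');st()
A=cv2.resize(f['frame'][170:260,190:310,::-1],(800,600),interpolation=cv2.INTER_CUBIC)[:, :]
cv2.imwrite('pics/z7.png',A)
cv2.imwrite('pics/z8.png',cv2.resize(s['frame'][130:250,280:440,::-1],(800,600),interpolation=cv2.INTER_CUBIC))
k=800/120
C=[(-.1,-.026),(-.1,.026),(0,.026),(0,-.026)]
print('top pred',((proj(f,[deckp(x,y,.092) for x,y in C])-[190,170]+.5)*[k,k]).round(0).tolist())
print('side pred',((proj(s,[deckp(-.1,y,z) for z in(0,.046,.092) for y in(.026,-.026)])-[280,130]+.5)*5).round(0).tolist())"
```

```text
{'time_s': 16.5167, 'joints': [-0.0746, -16.4223, -4.4453, 102.292, -0.2052, 69.9978], 'tcp_pos': [0.3789, -0.0015, 0.2766], 'wrist_force': [0.5375, 0.4788, 0.1596], 'width': 0.0699}
top pred [[418.0, 179.0], [406.0, 334.0], [133.0, 327.0], [147.0, 176.0]]
side pred [[257.0, 420.0], [368.0, 424.0], [261.0, 322.0], [372.0, 327.0], [265.0, 223.0], [377.0, 227.0]]
```

View pics/z7.png

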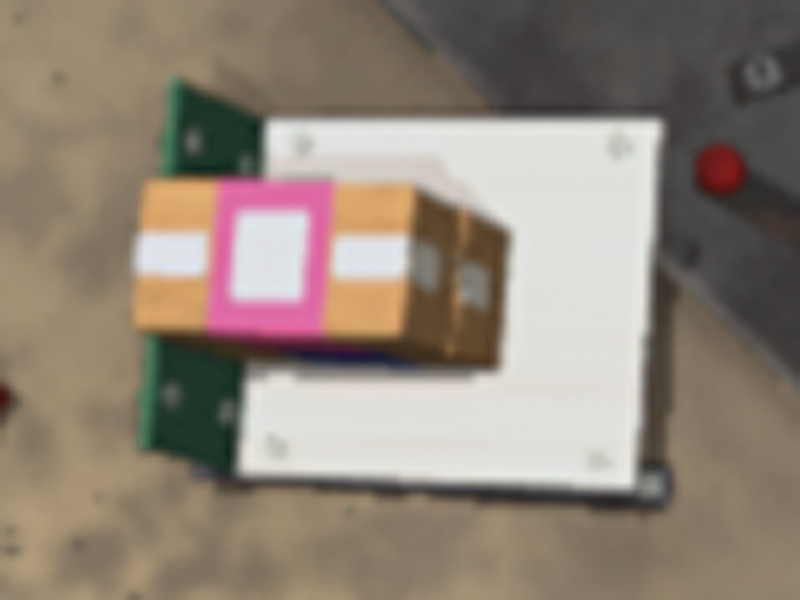

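View pics/z8.png

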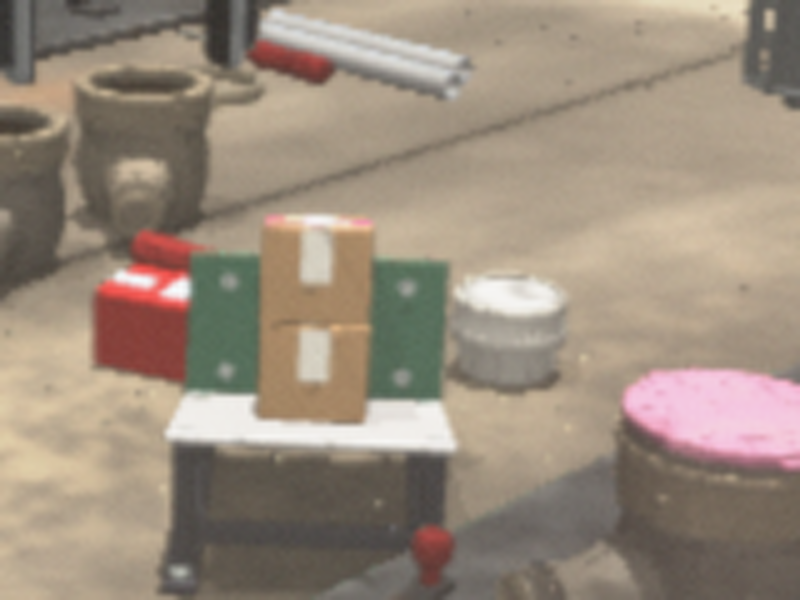

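Pink's top corners in the top crop are at (145,180), (415,186), (402,336) and (133,330), within about 1 px of the prediction. The side view shows the two cartons flush and centred. Nothing is touching the stack, so I'm handing in.

```bash
python3 -c "
from m import *
f=grab('top','end'); roi=(195,255,395,450); c,m,k=boxmask(f['frame'],roi)
print(cv2.minAreaRect((onz(f,topix(k.reshape(-1,2),roi),.046)[:,:2]*1000).astype(np.float32)))
print(arm.job_done())"
```

```text
((436.24908447265625, -198.90774536132812), (43.02530288696289, 146.59754943847656), 86.14633178710938)
the job is handed in; nothing more can be done
None
```

```bash
python3 -c "
import cv2
a=cv2.imread('pics/top0.png');b=cv2.imread('pics/end.png');import numpy as np
cv2.imwrite('pics/cmp.png',np.hstack([cv2.resize(i[190:290,390:490],(400,400)) for i in(a,b)]))"
```

```text
(no output)
```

View pics/cmp.png

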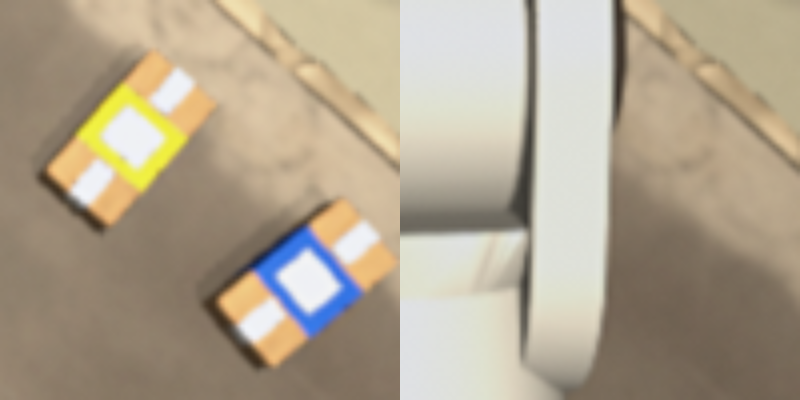

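The blue carton is flat on the deck in mid-width with its lower end against the green backstop. The pink carton is stacked squarely on top of it, also against the backstop. I handed the job in at about 16.6 s.

- **Placing:** both cartons were slid down-slope until they met the backstop at about 9 N, then pressed down lightly and released. The highest wrist force reading was about 22 N.
- **Position:** after release, the corners in both views matched the computed home positions to about 1 px, roughly 1–2 mm. In the last side view the two cartons look flush, with at most about 1 mm of sideways offset. The gripper was well clear of the stack.
- **Failed check:** my last check of the yellow carton's position gave a meaningless result, because the arm hid it in the final top view. The gripper never went down near yellow. The side view just after blue was lifted, the last clear look at it, showed it undisturbed.

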